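# Screw the stopper of the tea flask down tight

### The job

The large tea flask, the one with the side handle, has just been filled: turn its loose screw stopper clockwise until it stops tight, then let go of it. Leave the stopper of the small flask loose as it is, and do not shift or tip the white teapot standing between them.

Things in the scene. Friction and masses are not known exactly. Their poses are not given: they have to be found in the camera images.
- large_stopper (a joint): angle of the large flask's screw stopper: grows as it is turned clockwise seen from above (tightening), to a hard stop at 1.4 rad (tight). It starts loose at 0.1 to 0.6, so 0.8 to 1.3 rad remain: one grasp. It takes about 0.12 N m, stays where left, and sinks 3 mm over the 1.4 rad. The flask (steel, 100 mm across, 170 tall, black side handle) is fixed in a black holder.
- large_stopper_grip (a point): point on the axis of the large flask's stopper, at gripping height. Stopper: black knurled disc 76 mm across, 12 thick, with one straight upright white bar across its top, 64 mm long, 18 wide, 33 tall. The point lies in the bar, 20 mm above the disc's upper face, 13 below the bar's top, about 205 above the counter. x runs along the bar, y across it, z up; it turns with the stopper.
- small_stopper_end (a point): top of one end of the bar on the small flask's stopper, 23 mm from its axis (+x points outwards), 158 mm above the counter. Small flask: steel, 68 mm across, 110 tall, no handle, fixed in a like holder; its stopper is similar but smaller (disc 56 mm, bar 46 x 14 mm). It turns too; leave it alone.
- teapot: white ceramic teapot standing loose on the counter between the two flasks, body 100 mm across, 98 mm tall to its lid knob; origin under its centre, spout to its -x, handle to its +x, about 165 mm over both
Mind the look-alikes: they are no part of the job. Leave any green or orange look-alike of the part that bears large_stopper alone.

How it is judged:
At the end, for the whole second after the job is handed in: The large flask's stopper is turned clockwise to within 0.17 rad (10 degrees) of its stop (joint above 1.23 of 1.4 rad) and at rest (value of joint large_stopper above 1.23 rad and velocity of joint large_stopper below 0.05 rad/s); the robot touches nothing.
It fails at once if the small flask's stopper is turned: the end of its bar moves more than 10 mm (distance of small_stopper_end from where it was at the start of the episode above 0.01 m).
It fails at once if the teapot is shifted more than 30 mm or tipped more than 0.3 rad (distance of teapot from where it was at the start of the episode above 0.03 m or angle between teapot's own z axis and vertical above 0.3 rad).
It also fails if it takes over 32 s, if anything falls off the work surface, if the arm or the gripper's body presses on something with over 40 N, if the wrist force passes 120 N, or if a joint passes its speed limit or range.

### The arm

A 7-joint arm with a two-finger parallel gripper is mounted at the origin on the work surface. World frame = base frame: x ahead of the robot, y to its left, z up, the work surface at z = 0. Lengths are in m, angles in rad, forces in N, time in s.
With the tool pointing down it reaches from about 0.4 to 0.85 m from the base axis. Payload 10.4 kg.
Tool frame: the origin (TCP) lies at the very end of the fingers, on their centre line; the grasp point (between the pads) lies 19 mm behind it; x points along the fingers, z is the direction in which the jaws open and shut, and the axes are right-handed (so a half turn about x gives the same grasp; the last joint's range is limited). The gripper opens to 85 mm and grips with 20 to 120 N. Pads are 22 mm wide; open, the fingers measure 114 mm over their backs; the gripper's body (76 mm by 85 mm) begins 54 mm behind the grasp point. The pads swing forward as they close: fully open they stand 13 mm farther back than shut.
Start: joints at [1.132, 0.332, -0.065, 1.46, 0.022, 1.35, -0.088], TCP at [0.252, -0.572, 0.231] pointing down, gripper open.
Joint ranges: [-2.6, 2.6], [-0.5, 2.12], [-1.47, 1.34], [0.16, 2.42], [-1.27, 4.41], [0.06, 2.06], [-2.6, 2.6]. Speed limits (rad/s): [2.22, 2.22, 2.79, 2.79, 3.14, 3.14, 3.14].

### API

Orientations are given as a unit quaternion [x, y, z, w].
In Python, from workcell import telemetry, viewer, manip, spot_in, mark_of gives the robot as it stands. The module is installed in compiled form; this text tells all that it offers.
- The arm moves only by the shell command python3 -m crank 'ROWS' [FORCE]. ROWS is JSON, a list of rows, each a list of 3 entries, a list of its own where there are three numbers: the closure, from 0 (fully open) to 1 (shut), then the shift along the world's x, y, z in cm, then the turn, a rotation vector about the world's x, y, z in rad. A call has 1 to 12 rows; each row shifts and turns the commanded pose from where the row before left it; what a row does not reach is not made up. A row lasts 1/12 s, in which the tool goes at most 41.7 mm and 7.16 degrees, less where a joint would pass 70% of its speed; a pose out of reach is approached as far as the arm can. A call with a gripper value outside its range is refused whole. The fingers move at their own pace and stop on an object; FORCE is the grip in N (left out, the last holds). Time passes only in rows, so rows that do not move let the fingers close. It gives the time, the measured TCP pose, the force and the opening at its end, in the units of the state.
- telemetry.get_obs(): the state, without advancing time (a new reading comes with each control period).
- viewer.camera(name): name is "side" or "top" or "wrist"; returns a dict with "frame" (420x560x3 uint8, red, green, blue), "intrinsics" (3x3 intrinsics, pixels), "cam_to_world" (4x4, takes a point from camera to world coordinates). Camera axes: x right, y up, looking along -z (the intrinsics and any distortion apply to the point x, -y, -z); pixel columns grow to the right and rows downward; lengths in m; the calibration is good to about 2 mm. The wrist camera is an equidistant fisheye: a pixel r from the principal point sees the ray r / f radians off the axis. A picture is of the moment at which its call begins. There is no depth.
- manip.hand_in(): hands the job in, once; it reports no verdict.
Trained networks look in a picture, given as the dict that the camera call returned (one of the last four; its "shot" number tells which), for a name from the list of things; names that differ only in an ending like _2 or _b are one class to them, and where a whole thing is asked for, a point or a joint stands for the part that bears it (a point fixed in the world has none). Each returns a list of dicts, best first, with "conf" (0 to 1); they miss things now and then, are a little off and sometimes report something else, mostly with a low value. They report only what shows in the picture. A call takes as long as a camera call. They do not tell look-alikes from the thing itself.
- spot_in(thing, picture): "location" ([x, y, z] in m, in the coordinates of the camera as it stood for that picture, good to about 4 mm: the middle of the surface that is visible of it).
- mark_of(thing, picture): "location" ([x, y, z] in m, in the coordinates of the camera as it stood for that picture, good to about 4 mm: a listed point, or the origin of a listed thing).
The state is a dict: "clock": time; "joint_pos": joint angles; "joint_velocities": joint speeds; "tau": joint torques, N m; "position": TCP position; "ee_rot": TCP orientation; "ft_force": force on the tool from outside, world axes, zero at the start; "torque": the same for the moment, N m; "grip_width": opening from 0.0 (shut) to 1.0 (fully open).
Only numpy, scipy, OpenCV 4.12 (cv2) and the standard library are available. Lean on these libraries where they do the work, as an engineer would, in place of code of your own. Each camera call takes 0.05 s, during which the arm holds its last target. There are 200 camera calls.

## Working session

There is one attempt and no reset: what is moved stays moved. The work goes in short steps, Python scripts to look and compute and a shell command to move; the robot and the scene stay as the last step left them, time stands still between calls to the robot, and variables do not carry over. Pictures are saved under pics/ and viewed, about 8 in all and at most 12, crops included, and the job is handed in when it is done.

```bash
mkdir -p pics; cat > h.py <<'E'
import numpy as np, cv2
from workcell import telemetry, viewer, manip, spot_in, mark_of
def w(c,p): return (np.array(c["cam_to_world"])@np.r_[p,1])[:3]
def pix(c,P):
    q=np.linalg.inv(c["cam_to_world"])@np.r_[P,1]; K=np.array(c["intrinsics"]); v=K@np.array([q[0],-q[1],-q[2]]); return v[:2]/v[2]
def save(c,n): cv2.imwrite("pics/"+n,c["frame"][:,:,::-1])
E
python3 - <<'E'
from h import *
np.set_printoptions(precision=4,suppress=True)
o=telemetry.get_obs(); print(o)
for n in("top","side"):
    c=viewer.camera(n); save(c,n+"0.png")
    for t in("large_stopper_grip","small_stopper_end","teapot"):
        for r in mark_of(t,c)[:4]:
            p=w(c,r["location"]); print(n,t,r["conf"],p,pix(c,p))
    for r in spot_in("large_stopper",c)[:4]: p=w(c,r["location"]); print(n,"spot",r["conf"],p,pix(c,p))
E
```

```text
{'clock': 0.0, 'joint_pos': array([ 1.1324,  0.3329, -0.0647,  1.4609,  0.0216,  1.3499, -0.0885]), 'joint_velocities': array([-0.0013,  0.0007,  0.0012, -0.0006, -0.0002, -0.0005,  0.0006]), 'tau': array([  0.0009, -62.545 ,   0.0493, -39.1602,   0.0162,   0.0099,
        -0.    ]), 'position': array([ 0.2523, -0.5714,  0.2305]), 'ee_rot': array([ 0.3863,  0.5929, -0.3858,  0.592 ]), 'ft_force': array([-0.6502, -0.2213,  0.3558]), 'torque': array([-0.0224, -0.0112,  0.0152]), 'grip_width': 0.9996657430148675}
top large_stopper_grip 0.95 [ 0.5246 -0.2438  0.2012] [401.0445 172.6069]
top large_stopper_grip 0.69 [0.3104 0.1688 0.2061] [176.445 297.163]
top large_stopper_grip 0.55 [ 0.2989 -0.151   0.2041] [356.1968 298.9016]
top small_stopper_end 0.86 [0.5444 0.2021 0.1575] [164.3337 173.0067]
top spot 0.88 [ 0.3022 -0.1432  0.1878] [350.2723 296.3318]
top spot 0.79 [ 0.5275 -0.2398  0.1828] [396.206  172.9321]
top spot 0.76 [0.3107 0.1583 0.1828] [185.0197 295.7133]
side large_stopper_grip 0.82 [ 0.5238 -0.2441  0.1985] [338.3592 107.1798]
side large_stopper_grip 0.78 [0.3042 0.1613 0.2048] [286.9057 314.3466]
side large_stopper_grip 0.66 [ 0.296  -0.1578  0.2022] [419.4575 185.2902]
side small_stopper_end 0.74 [0.5439 0.1993 0.1573] [154.7451 251.4258]
side teapot 0.8 [ 0.4223  0.0056 -0.0033] [291.9542 273.0554]
side spot 0.71 [ 0.5128 -0.2319  0.1798] [338.1435 120.1193]
side spot 0.71 [ 0.2917 -0.1368  0.1878] [413.0239 199.6339]
side spot 0.62 [0.2946 0.1688 0.186 ] [288.4712 329.6313]
```

View pics/top0.png

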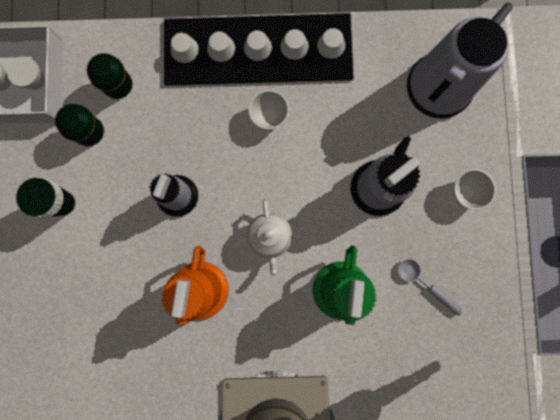

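View pics/side0.png

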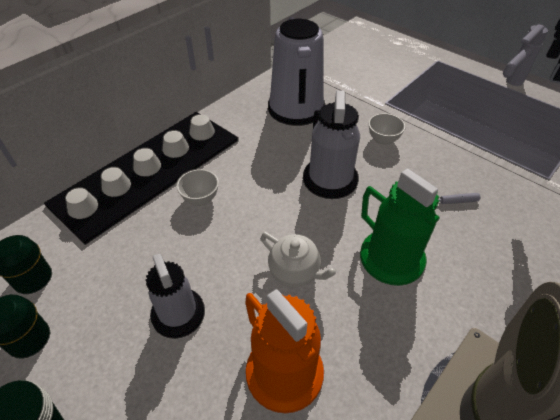

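Candidates in top view: steel flask with black handle (402,172), green (356,298), orange (180,298). The steel one fits, as the green and orange ones are excluded look-alikes and the small steel flask (163,187) has no handle. I'll confirm it in a rectified crop.

```bash
python3 - <<'E'
from h import *
c=viewer.camera("top"); z=0.218; cx,cy=.5245,-.244; h=.1
W=np.array([[cx+h,cy+h],[cx+h,cy-h],[cx-h,cy-h],[cx-h,cy+h]])
src=np.float32([pix(c,[*a,z]) for a in W]); H=cv2.getPerspectiveTransform(src,np.float32([[0,0],[500,0],[500,500],[0,500]]))
im=cv2.warpPerspective(c["frame"],H,(500,500),flags=cv2.INTER_CUBIC)[:,:,::-1]
cv2.imwrite("pics/rect.png",im)
g=im.min(2); 
for t in(150,170,190):
    m=(g>t).astype(np.uint8); n,l,s,ce=cv2.connectedComponentsWithStats(m)
    for i in range(1,n):
        if 1500<s[i,4]<20000 and np.hypot(*(ce[i]-250))<120:
            (u,v),wh,a=cv2.minAreaRect(np.argwhere(l==i)[:,::-1].astype(np.float32)); b=cv2.boxPoints(((u,v),wh,a))
            e=max([b[1]-b[0],b[2]-b[1]],key=np.linalg.norm)
            print(t,"ctr",cx+h-v/2500,cy+h-u/2500,"size mm",np.array(wh)*.4,"dir yaw",np.arctan2(-e[0],-e[1]))
from scipy.spatial.transform import Rotation as R
print(R.from_quat(telemetry.get_obs()["ee_rot"]).as_matrix().round(3))
E
```

```text
150 ctr 0.5266167236328124 -0.24650784912109375 size mm [16.44122925 62.90628662] dir yaw -0.9025069
[[ 0.     0.915  0.404]
 [-0.     0.404 -0.915]
 [-1.     0.     0.   ]]
```

View pics/rect.png

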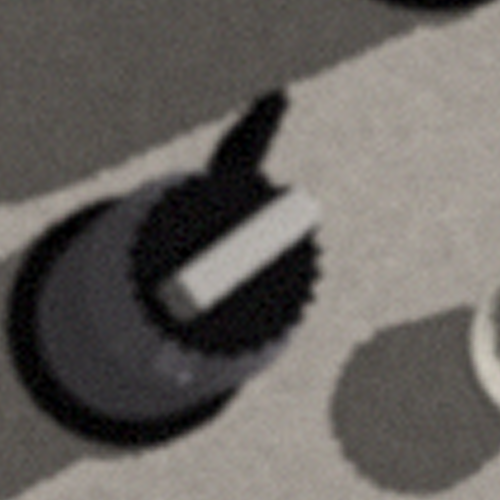

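Confirmed: steel flask, black handle, black knurled disc, bar centred near (0.527,-0.2465) with yaw -0.90. I'll set the jaw axis to yaw +0.67, a +1.82 turn, so the tightening turn ends near the wrist's neutral position.

```bash
python3 -m crank '[[0,[0,0,4],[0,0,0.12]],[0,[0,0,4],[0,0,0.12]],[0,[2.5,3,0],[0,0,0.12]],[0,[2.5,3,0],[0,0,0.12]],[0,[2.5,3,0],[0,0,0.12]],[0,[2.5,3,0],[0,0,0.12]],[0,[2.5,3,0],[0,0,0.12]],[0,[2.5,3,0],[0,0,0.12]],[0,[2.5,3,0],[0,0,0.12]],[0,[2.5,3,0],[0,0,0.12]],[0,[2.5,3,0],[0,0,0.12]],[0,[2.5,3,0],[0,0,0.12]]]' 60
python3 -m crank '[[0,[1.2,1.2,0],[0,0,0.12]],[0,[1.2,1.2,0],[0,0,0.12]],[0,[0,0,0],[0,0,0.12]],[0,[0,0,0],[0,0,0]],[0,[0,0,0],[0,0,0]]]'
cat > m.py <<'E'
from h import *; import sys
from scipy.spatial.transform import Rotation as R
np.set_printoptions(precision=4,suppress=True)
o=telemetry.get_obs(); M=R.from_quat(o["ee_rot"]).as_matrix()
print(o["clock"],o["position"],"toolx",M[:,0],"jaw yaw",np.arctan2(M[1,2],M[0,2]),o["ft_force"],o["torque"],o["joint_pos"],o["grip_width"])
for n in("wrist","top","side"):
    c=viewer.camera(n); save(c,n+sys.argv[1]+".png")
    for r in mark_of("large_stopper_grip",c)[:3]: print(n,r["conf"],w(c,r["location"]))
E
python3 m.py 1
```

```text
clock: 1.55
position: [0.5034, -0.2701, 0.3117]
ee_rot: [-0.103, 0.699, 0.102, 0.7]
ft_force: [0.7, -0.2, -0.8]
grip_width: 1.001
clock: 1.97
position: [0.5263, -0.2481, 0.3113]
ee_rot: [-0.223, 0.671, 0.223, 0.671]
ft_force: [-0.0, 0.0, 0.3]
grip_width: 0.997
1.9667 [ 0.5263 -0.2481  0.3113] toolx [-0.0001 -0.     -1.    ] jaw yaw 0.640882301230763 [-0.0091  0.0204  0.2724] [-0.0467  0.0047  0.0239] [ 0.7837  0.2477 -0.5137  1.4279  0.1212  1.4976  0.915 ] 0.9973127004043176
wrist 0.74 [ 0.5272 -0.2463  0.2041]
top 0.8 [ 0.2989 -0.1512  0.2047]
top 0.66 [0.3093 0.1706 0.2093]
top 0.6 [ 0.5248 -0.2452  0.202 ]
side 0.84 [0.3097 0.1596 0.2036]
side 0.84 [ 0.2948 -0.1571  0.2018]
side 0.74 [ 0.5239 -0.2421  0.1984]
```

View pics/wrist1.png

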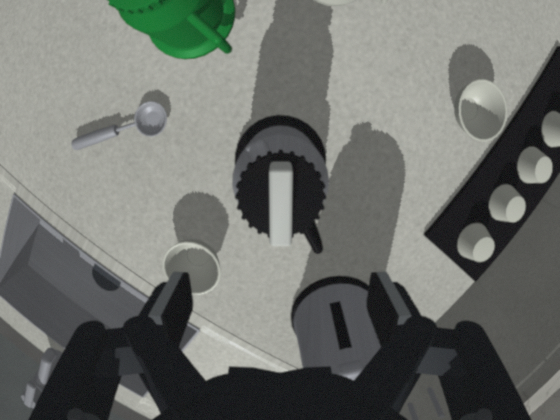

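View pics/side1.png

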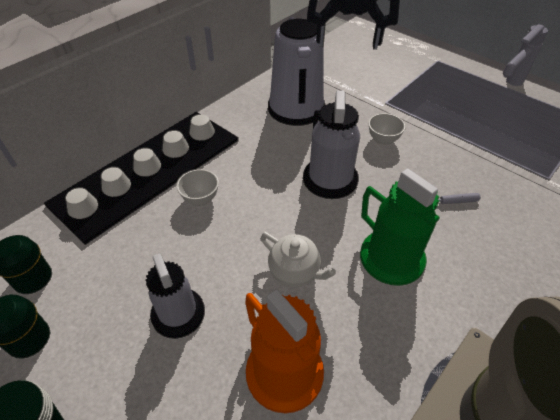

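The wrist view shows the bar (280,205) midway between the fingertips (180/378,285) and parallel to the pads. Next I descend.

```bash
python3 -m crank '[[0,[0,0.15,-3],[0,0,0.025]],[0,[0,0,-3],[0,0,0]],[0,[0,0,-2],[0,0,0]],[0,[0,0,-2],[0,0,0]],[0,[0,0,-1],[0,0,0]],[0,[0,0,-1],[0,0,0]],[0,[0,0,0],[0,0,0]],[0,[0,0,0],[0,0,0]]]' 60; python3 -m crank '[[1,[0,0,0],[0,0,0]],[1,[0,0,0],[0,0,0]],[1,[0,0,0],[0,0,0]],[1,[0,0,0],[0,0,0]],[1,[0,0,0],[0,0,0]],[1,[0,0,0],[0,0,0]],[1,[0,0,0],[0,0,0]],[1,[0,0,0],[0,0,0]]]' 60; python3 m.py 2
```

```text
clock: 2.93
position: [0.5267, -0.2464, 0.1918]
ee_rot: [-0.232, 0.668, 0.232, 0.668]
ft_force: [-0.4, 0.6, -0.0]
grip_width: 0.997
clock: 3.6
position: [0.5264, -0.2465, 0.1918]
ee_rot: [-0.232, 0.668, 0.232, 0.668]
ft_force: [-3.1, 0.1, 5.1]
grip_width: 0.191
3.6 [ 0.5264 -0.2465  0.1918] toolx [ 0.0001 -0.0004 -1.    ] jaw yaw 0.6696167395419496 [-3.1463  0.1499  5.0781] [-0.0779  0.7411 -0.0862] [ 0.7846  0.3048 -0.5126  1.6131  0.1554  1.2643  0.9143] 0.19147104278866248
wrist 0.67 [ 0.528  -0.2451  0.2027]
top 0.87 [ 0.5255 -0.2442  0.202 ]
top 0.75 [0.3065 0.1705 0.2075]
top 0.75 [ 0.2985 -0.1525  0.2046]
side 0.98 [ 0.2947 -0.1578  0.2032]
side 0.86 [0.3061 0.1582 0.199 ]
side 0.57 [ 0.5243 -0.2435  0.2005]
```

Gripped (about 16–18 mm). I'll turn clockwise by 0.8 first.

```bash
python3 -m crank '[[1,[0,0,-0.02],[0,0,-0.08]],[1,[0,0,-0.02],[0,0,-0.08]],[1,[0,0,-0.02],[0,0,-0.08]],[1,[0,0,-0.02],[0,0,-0.08]],[1,[0,0,-0.02],[0,0,-0.08]],[1,[0,0,-0.02],[0,0,-0.08]],[1,[0,0,-0.02],[0,0,-0.08]],[1,[0,0,-0.02],[0,0,-0.08]],[1,[0,0,-0.02],[0,0,-0.08]],[1,[0,0,-0.02],[0,0,-0.08]],[1,[0,0,0],[0,0,0]]]' 60; python3 m.py 3
```

```text
clock: 4.82
position: [0.5254, -0.2469, 0.1899]
ee_rot: [0.048, 0.706, -0.048, 0.705]
ft_force: [-8.6, -1.0, 9.5]
grip_width: 0.198
4.8167 [ 0.5254 -0.2469  0.1899] toolx [-0.0019 -0.0009 -1.    ] jaw yaw -0.13589680985133437 [-8.5573 -1.0226  9.4558] [-0.0817  2.0127 -0.1029] [ 0.6987  0.2907 -0.4059  1.6207  0.1208  1.2564  0.1345] 0.19825218492936966
wrist 0.79 [ 0.5221 -0.247   0.2029]
top 0.94 [ 0.5252 -0.2468  0.1996]
top 0.81 [ 0.2988 -0.1498  0.2048]
top 0.72 [0.3061 0.1703 0.2061]
side 0.97 [ 0.5256 -0.2461  0.197 ]
side 0.88 [ 0.2975 -0.1559  0.203 ]
side 0.77 [0.3054 0.16   0.2032]
```

```bash
python3 -m crank '[[1,[-0.1,0,0.03],[0,0,-0.06]],[1,[0,0,-0.02],[0,0,-0.06]],[1,[0,0,-0.02],[0,0,-0.06]],[1,[0,0,0],[0,0,0]]]' >/dev/null
cat > s.py <<'E'
from h import *
from scipy.spatial.transform import Rotation as R
np.set_printoptions(precision=3,suppress=True)
o=telemetry.get_obs(); M=R.from_quat(o["ee_rot"]).as_matrix()
print(o["clock"],o["position"],"yaw",np.arctan2(M[1,2],M[0,2]),o["ft_force"],o["torque"],o["grip_width"])
E
python3 s.py
python3 -m crank '[[1,[0,0,-0.02],[0,0,-0.06]],[1,[0,0,-0.02],[0,0,-0.06]],[1,[0,0,0],[0,0,0]]]'>/dev/null; python3 s.py
```

```text
5.45 [ 0.525 -0.247  0.19 ] yaw -0.31314214244153055 [-5.755 -1.891  6.393] [-0.423  1.324  1.016] 0.2016021988299628
5.7 [ 0.525 -0.247  0.19 ] yaw -0.43140504102297345 [-8.715 -3.878 10.686] [-0.754  1.7    2.241] 0.19679125127662722
```

The torque rose from 0.1 to 2.2 N·m, so the hard stop is reached. Next: release, rise and check the bar angle.

```bash
python3 -m crank '[[0,[0,0,0],[0,0,0]],[0,[0,0,0],[0,0,0]],[0,[0,0,0],[0,0,0]],[0,[0,0,0],[0,0,0]],[0,[0,0,0],[0,0,0]],[0,[0,0,0],[0,0,0]],[0,[0,0,2],[0,0,0]],[0,[0,0,4],[0,0,0]],[0,[0,0,4],[0,0,0]],[0,[0,0,4],[0,0,0]],[0,[0,0,0],[0,0,0]],[0,[0,0,0],[0,0,0]]]'; python3 s.py
python3 - <<'E'
from h import *
c=viewer.camera("wrist"); save(c,"wrist4.png")
for r in mark_of("large_stopper_grip",c)[:2]: print(r["conf"],w(c,r["location"]))
c=viewer.camera("side"); save(c,"side4.png")
print([w(c,r["location"]) for r in mark_of("teapot",c)[:1]])
# fisheye -> plane z=.216, rectified
c=viewer.camera("wrist");T=np.array(c["cam_to_world"]);K=c["intrinsics"]
g=np.mgrid[0:500,0:500]; X=.5255+.06-g[0]/500*.12; Y=-.2468+.06-g[1]/500*.12
P=np.stack([X,Y,np.full_like(X,.216),np.ones_like(X)],-1)@np.linalg.inv(T).T
x,y,z=P[...,0],-P[...,1],-P[...,2]; rr=np.hypot(x,y); th=np.arctan2(rr,z)
u=K[0][0]*th*x/rr+K[0][2]; v=K[1][1]*th*y/rr+K[1][2]
im=cv2.remap(c["frame"],u.astype(np.float32),v.astype(np.float32),1)[:,:,::-1]; cv2.imwrite("pics/rect4.png",im)
m=(im.min(2)>150).astype(np.uint8); n,l,s,ce=cv2.connectedComponentsWithStats(m)
for i in range(1,n):
    if s[i,4]>5000:
        (a,b),wh,t=cv2.minAreaRect(np.argwhere(l==i)[:,::-1].astype(np.float32)); q=cv2.boxPoints(((a,b),wh,t)); e=max([q[1]-q[0],q[2]-q[1]],key=np.linalg.norm)
        print("ctr",a,b,np.array(wh)*.24,"yaw",np.arctan2(-e[0],-e[1]))
E
```

```text
clock: 6.7
position: [0.5265, -0.2464, 0.3315]
ee_rot: [0.15, 0.689, -0.151, 0.693]
ft_force: [0.2, -0.4, -0.3]
grip_width: 0.996
6.7 [ 0.527 -0.246  0.331] yaw -0.429854625763251 [ 0.162 -0.448 -0.32 ] [-0.011  0.042 -0.   ] 0.9963936595059303
0.84 [ 0.29802418 -0.15073656  0.199702  ]
0.65 [ 0.5286963  -0.24456797  0.20190356]
[array([ 0.42270781,  0.00285068, -0.00252593])]
ctr 92.89173126220703 30.80934715270996 [13.63990723 47.4549646 ] yaw -1.4066427
ctr 374.0 108.49998474121094 [52.07999268 59.99999268] yaw -1.5707964
ctr 245.75035095214844 248.65060424804688 [60.53627563 15.5416095 ] yaw -1.8362267
ctr 249.50003051757812 407.99993896484375 [ 43.67999268 119.75998535] yaw -1.5707964
```

View pics/wrist4.png

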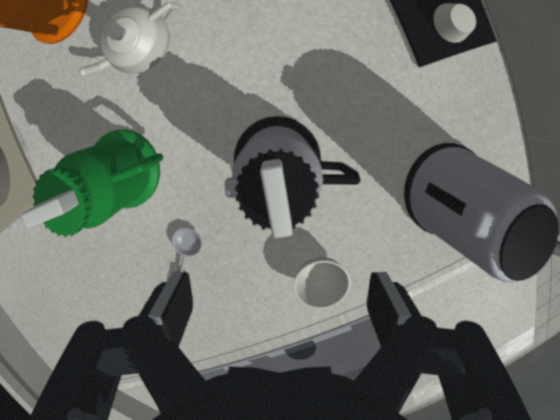

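View pics/rect4.png

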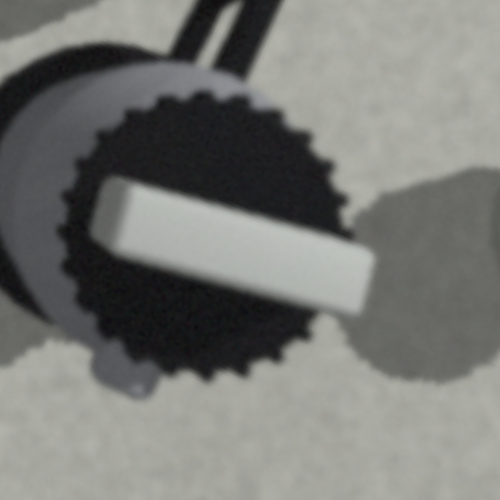

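The bar turned 0.93 rad (yaw -0.90 to -1.84), and the tool went 0.17 rad past it against resistance, which fits the stop. There is plenty of time, so I'll regrip with a slight clockwise bias to confirm.

```bash
python3 -m crank '[[0,[0,0,-4],[0,0,0.07]],[0,[-0.1,-0.05,-4],[0,0,0.06]],[0,[0,0,-3],[0,0,0]],[0,[0,0,-2],[0,0,0]],[0,[0,0,-1],[0,0,0]],[0,[0,0,0],[0,0,0]]]' >/dev/null; python3 s.py
python3 -m crank '[[1,[0,0,0],[0,0,0]],[1,[0,0,0],[0,0,0]],[1,[0,0,0],[0,0,0]],[1,[0,0,0],[0,0,0]],[1,[0,0,0],[0,0,0]],[1,[0,0,0],[0,0,0]],[1,[0,0,0],[0,0,0]],[1,[0,0,0],[0,0,0]]]' 60 >/dev/null; python3 s.py
python3 -m crank '[[1,[0,0,0],[0,0,-0.05]],[1,[0,0,0],[0,0,0]]]' >/dev/null; python3 s.py
python3 -m crank '[[1,[0,0,0],[0,0,-0.05]],[1,[0,0,0],[0,0,0]]]' >/dev/null; python3 s.py
```

```text
7.45 [ 0.523 -0.246  0.186] yaw -0.3000080241757033 [-0.345 -0.206  0.635] [ 0.02  -0.05  -0.028] 1.0028963244295601
8.1167 [ 0.525 -0.247  0.19 ] yaw -0.29959370770567073 [-0.033 -0.082  5.778] [0.022 0.197 0.393] 0.20593643068069223
8.2833 [ 0.525 -0.247  0.19 ] yaw -0.3514043333870909 [-1.735 -0.769  6.654] [-0.174  0.292  1.161] 0.19777956081834408
8.45 [ 0.525 -0.247  0.19 ] yaw -0.4002502686257965 [-2.226 -1.767  6.413] [-0.257  0.403  1.875] 0.19879432229864086
```

The torque climbs at once, 0.4 → 1.2 → 1.9 N·m, against the 0.12 the stopper needs, so it is hard on the stop. I'll ease off part of the wind-up, release and rise.

```bash
python3 -m crank '[[1,[0,0,0],[0,0,0.05]],[0,[0,0,0],[0,0,0]],[0,[0,0,0],[0,0,0]],[0,[0,0,0],[0,0,0]],[0,[0,0,0],[0,0,0]],[0,[0,0,0],[0,0,0]],[0,[0,0,0],[0,0,0]],[0,[0,0,2],[0,0,0]],[0,[0,0,4],[0,0,0]],[0,[0,0,4],[0,0,0]],[0,[0,0,4],[0,0,0]],[0,[0,0,0],[0,0,0]]]' >/dev/null; python3 -m crank '[[0,[0,0,0],[0,0,0]],[0,[0,0,0],[0,0,0]],[0,[0,0,0],[0,0,0]]]' >/dev/null; python3 s.py
python3 - <<'E'
from h import *
c=viewer.camera("wrist");T=np.array(c["cam_to_world"]);K=c["intrinsics"]
g=np.mgrid[0:500,0:500]; X=.5255+.06-g[0]/500*.12; Y=-.2468+.06-g[1]/500*.12
P=np.stack([X,Y,np.full_like(X,.216),np.ones_like(X)],-1)@np.linalg.inv(T).T
x,y,z=P[...,0],-P[...,1],-P[...,2]; rr=np.hypot(x,y); th=np.arctan2(rr,z)
u=K[0][0]*th*x/rr+K[0][2]; v=K[1][1]*th*y/rr+K[1][2]
im=cv2.remap(c["frame"],u.astype(np.float32),v.astype(np.float32),1)[:,:,::-1]
n,l,s,ce=cv2.connectedComponentsWithStats((im.min(2)>150).astype(np.uint8)); i=l[250,250]
(a,b),wh,t=cv2.minAreaRect(np.argwhere(l==i)[:,::-1].astype(np.float32)); q=cv2.boxPoints(((a,b),wh,t)); e=max([q[1]-q[0],q[2]-q[1]],key=np.linalg.norm)
print("ctr",a,b,np.array(wh)*.24,"yaw",np.arctan2(-e[0],-e[1]))
c=viewer.camera("side");print([w(c,r["location"]) for t in("teapot","small_stopper_end") for r in mark_of(t,c)[:1]])
print(manip.hand_in())
E
```

```text
9.7 [ 0.524 -0.247  0.327] yaw -0.35016040447131813 [-0.049  0.428 -0.551] [0.002 0.009 0.024] 1.0045762594034837
ctr 245.5235595703125 249.63714599609375 [60.71150391 15.52235046] yaw -1.8317245
[array([ 0.42325191,  0.00284426, -0.00234177]), array([0.54444792, 0.20182997, 0.1560863 ])]
the job is handed in; nothing more can be done
None
```

I gripped the steel large flask's stopper by its bar and turned it clockwise about 0.93 rad to the hard stop. Then I let go, rose clear and handed the job in at about 9.7 s. The hand-in reported no verdict.

- **Tightness:** The measured torque rose to 2.2 N·m, against the 0.12 N·m the stopper needs. I gripped it a second time and turned again: the torque climbed at once to 1.9 N·m. The bar angle did not change (yaw -1.836 before, -1.832 after). The joint value can't be read directly, so being at the stop is inferred from this.
- **Bar and tool disagreed:** While pressing against the stop, the tool turned about 0.17 rad further than the bar. I put this down to give in the fingers or slip.
- **Surroundings:** The networks placed the teapot and the small stopper's end within about 3 mm of their first positions, which is within measuring error. I did not check the teapot's tilt numerically.
- **Robot:** The gripper was open about 11 cm above the bar, and the wrist force was near zero.

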